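# Clamp the sample jar in the shaker and shut its guard

### The job

The jar in the bench shaker has to be clamped before a run. Lift the red thumb latch and swing the guard's gate wide open, swing the orange-knobbed clamp handle all the way across, past its dead point, until it stops and the pad holds the jar in its V block; then shut the gate again so that the latch bar drops back into its catch. Keep the jar upright and leave the other things on the bench alone.

Things in the scene. Friction and masses are not known exactly. Their poses are not given: they have to be found in the camera images.
- shaker: White shaker fixed to the bench, 340 mm deep, 280 wide, deck 50 mm high, clear guard 125 mm high round it, open on top. Origin on the bench under the middle of the gateway; x points through the gateway into the shaker (away from the robot), y left. 188 mm gateway, side panes at y +-137, jar at x 169, blue V block behind it, housing 120 mm high from x 240. All under 168 mm (latch down).
- gate (a joint): Gate angle, rad: 0 shut, grows as the free edge swings out to the robot (clockwise from above), stop 1.9. Clear pane, yellow frame, 173 mm wide, 10 thick, 58 to 125 mm above the bench, hinged at its left edge; push plate, 24 wide, on top of the free edge up to 166 mm. Stays where it is left. Wide open is 1.3 or more; at less it blocks the clamp handle's sweep. Latched, it has about 0.03 rad play.
- gate_hinge (a point): Point on the gate's vertical hinge axis, 125 mm above the bench, at shaker x 0, y +92 mm.
- latch (a joint): Angle, rad, of the latch bar: steel, 14 mm high, 178 long, on the gate's outer face, pivot axis normal to the gate; 110 g, falls by itself. 0: level, on its stop (in the catch when the gate is shut); grows as the free end (away from the gate hinge) is lifted; stop 0.7.
- catch (a point): Top of the steel lip on the right-hand gate post, 118 mm above the bench; the bar's free end lies behind it when latched. A bar lifted 0.13 rad or more clears it; keep it so until the gate is open by 0.32 rad. The lip's outside is a ramp, so the gate can also just be pushed shut by its yellow push plate (push on that, not on the bar) and the bar rides up and drops in.
- latch_pivot (a point): Pivot of the latch bar, moving with the gate: 112 mm above the bench, 42 mm from the gate hinge along the gate, 13 mm outside the gate's mid plane.
- latch_tab (a point): Grip point on the latch bar's red upright tab, 150 mm above the bench when down. Tab 12 mm thick across the gate, 28 wide along it, top at 168 mm, free above the gate's top edge. Point is 70 mm from the bar's pivot towards the free end, 38 mm over the bar's mid line, 112 mm from the gate hinge along the gate, 13 outside its mid plane. Axes: x into the shaker when shut, y to the pivot, z up.
- clamp (a joint): Angle, rad, of the clamp handle about a vertical axis, clockwise from above: at 0 (open) it points to the right, 80 degrees off straight out; at 1.4 straight out through the gateway, 40 mm beyond the gate plane; at 2.79 (stop) to the left. Dead point at 2.54: beyond it the pad's spring holds it over. Fully over is 2.79 (counts from 2.6). Stays where it is left; under 3 N moves it.
- clamp_pivot (a point): Point on the clamp handle's vertical axis, 145 mm above the bench (30 mm over the handle), at shaker x 50, y 0 mm.
- clamp_knob (a point): Grip point on the orange upright knob at the end of the clamp handle: a round post 18 mm thick, 115 to 160 mm above the bench; this point is on its axis at 145 mm, 80 mm from the clamp pivot. The handle bar under it is 12 mm thick, its top at 121 mm.
- pad: Round black rubber pad 24 mm across on the plunger of the cam clamp, 98 mm above the bench; moves with the handle up to 30 mm along the shaker's x, meets the jar at about 1.6 rad of handle and then presses it by a spring, up to about 15 N.
- jar: White sample jar with blue lid, 66 mm across, 95 mm high, 0.25 to 0.5 kg, loose on the shaker deck, some 3 mm in front of its V block; the pad pushes it home. Origin at the centre of its underside, z along its axis.
- beaker: Bystander: clear beaker, 84 mm across, 110 mm high, on the bench to one side. Origin under its centre.
- weight: Bystander: brass test weight, 56 mm across, 84 mm high, on the bench to one side. Origin under its centre.
- spare_jar: Bystander: white jar with orange lid, 66 mm across, 95 mm high, on the bench to one side. Origin under its centre.
Mind the look-alikes: they are no part of the job. Leave any purple or turquoise look-alike of the jar alone.

How it is judged:
By the outcome, as a careful person would: the job done as asked, in the order asked, and still so for the second after the job is handed in, with the robot touching nothing.
It also fails if it takes over 72 s, if anything falls off the work surface, if the arm or the gripper's body presses on something with over 40 N, if the wrist force passes 120 N, or if a joint passes its speed limit or range.

### The arm

A 6-joint arm with a two-finger parallel gripper is mounted at the origin on the work surface. World frame = base frame: x ahead of the robot, y to its left, z up, the work surface at z = 0. Lengths are in m, angles in rad, forces in N, time in s.
With the tool pointing down it reaches from about 0.35 to 0.775 m from the base axis. Payload 5.5 kg.
Tool frame: the origin (TCP) lies at the very end of the fingers, on their centre line; the grasp point (between the pads) lies 19 mm behind it; z points along the fingers, y is the direction in which the jaws open and shut (so a half turn about z gives the same grasp; the last joint's range is limited). The gripper opens to 85 mm and grips with 20 to 120 N. Pads are 22 mm wide; open, the fingers measure 114 mm over their backs; the gripper's body (76 mm by 85 mm) begins 54 mm behind the grasp point. The pads swing forward as they close: fully open they stand 13 mm farther back than shut.
Start: joints at [-1.289, 0.313, 0.046, 1.304, 0, 1.431], TCP at [0.235, -0.525, 0.231] pointing down, gripper open.
Joint ranges: [-2.76, 2.76], [-0.86, 1.69], [-1.03, 1.26], [-2.2, 2.34], [-1.47, 1.5], [-3.14, 3.14]. Speed limits (rad/s): [2.57, 2.57, 3.14, 3.14, 3.14, 3.14].

### API

Orientations are given as a unit quaternion [w, x, y, z].
In Python, from rig import env gives the robot as it stands. The module is installed in compiled form; this text tells all that it offers.
- The arm moves only by the tool jog_arm, never from a script. Its argument "motion" is a list that holds one entry, the list of rows, each a list of 5 numbers: the shift along the world's x, y, z in cm, then the turn about the world's z in degrees, then the opening in per cent of the stroke, from 0 (shut) to 100 (fully open). In form: [[[x, y, z, twist, grip], ...]]. A call has 1 to 10 rows; each row shifts and turns the pose as measured when the row begins; what a row does not reach is not made up. A row lasts 1/10 s, in which the tool goes at most 50 mm and 8.59 degrees, less where a joint would pass 70% of its speed; a pose out of reach is approached as far as the arm can. A call is refused whole if a number of a shift passes 5 or a number of a turn 8.59, either way. A call with a gripper value outside its range is refused whole. The fingers move at their own pace and stop on an object; "newtons" is the grip in N (left out, the last holds). Time passes only in rows, so rows that do not move let the fingers close. It gives the time, the measured TCP pose, the force and the opening at its end, in the units of the state.
- env.observe(): the state, without advancing time (a new reading comes with each control period).
- env.read_camera(name): name is "scene" or "top" or "wrist"; returns the picture (480x640x3 uint8, red, green, blue); there is no depth.
- env.camera_info(name): a dict with "fx", "fy", "cx", "cy" (pixels), "k1" (the pictures are not rectified: a ray, as slopes to the right and down, at radius r is drawn at 1 + k1 r^2 times it, then the intrinsics apply), "extrinsics" (4x4, takes a point from camera to world coordinates). Camera axes: x right, y down, z forward; pixel columns grow to the right and rows downward; lengths in m; the calibration is good to about 2 mm. A picture is of the moment at which its call begins: read the wrist's pose just before it. camera_info takes no time and is no camera call; for the wrist camera it gives the pose at the moment of the call.
- env.sign_off(): hands the job in, once; it reports no verdict.
Trained networks look in the newest picture that a camera, given by its name, has taken for a name from the list of things; names that differ only in an ending like _2 or _b are one class to them, and where a whole thing is asked for, a point or a joint stands for the part that bears it (a point fixed in the world has none). Each returns a list of dicts, best first, with "score" (0 to 1); they miss things now and then, are a little off and sometimes report something else, mostly with a low value. They report only what shows in the picture. A call takes as long as a camera call. They do not tell look-alikes from the thing itself.
- env.regions_of(camera, target): "pixels" (480x640 bool, what is visible of it) and "xy" ([column, row] in pixels, amid what is visible of it).
The state is a dict: "clock": time; "joint_positions": joint angles; "joint_vel": joint speeds; "joint_efforts": joint torques, N m; "tcp_pos": TCP position; "eef_rot": TCP orientation; "wrist_force": force on the tool from outside, world axes, zero at the start; "wrist_torque": the same for the moment, N m; "gripper_width": finger opening in m.
Only numpy, scipy, OpenCV 4.12 (cv2) and the standard library are available. Lean on these libraries where they do the work, as an engineer would, in place of code of your own. Each camera call takes 0.05 s, during which the arm holds its last target.

## Working session

There is one attempt and no reset: what is moved stays moved. The work goes in short steps, Python scripts to look and compute and a tool call to move; the robot and the scene stay as the last step left them, time stands still between calls to the robot, and variables do not carry over. Pictures are saved under pics/ and viewed, and the job is handed in when it is done.

Besides the shell and the picture viewer there is one more tool, called as name(argument=value, ...), one argument or row to a line, values as JSON. jog_arm: Moves the arm, as the interface text tells. Its arguments: {"type":"object","properties":{"motion":{"type":"array"},"newtons":{"type":"number"}},"required":["motion"]}

```bash
mkdir -p pics; ls; cat > h.py <<'E'
import numpy as np, cv2
from rig import env
def save(n,im): cv2.imwrite('pics/'+n+'.png', cv2.cvtColor(im,cv2.COLOR_RGB2BGR))
def ray(info,px):
    u=np.array([(px[0]-info['cx'])/info['fx'],(px[1]-info['cy'])/info['fy']])
    s=u.copy()
    for _ in range(20): s=u/(1+info['k1']*(s@s))
    E=np.array(info['extrinsics']); d=E[:3,:3]@np.array([s[0],s[1],1]); return E[:3,3],d/np.linalg.norm(d)
def atz(info,px,z):
    o,d=ray(info,px); return o+d*(z-o[2])/d[2]
def proj(info,P):
    E=np.array(info['extrinsics']); p=E[:3,:3].T@(np.array(P)-E[:3,3]); s=p[:2]/p[2]; s=s*(1+info['k1']*(s@s))
    return np.array([s[0]*info['fx']+info['cx'],s[1]*info['fy']+info['cy']])
E
python3 - <<'E'
from h import *
o=env.observe(); print({k:np.round(v,3) for k,v in o.items()})
for c in ['scene','top','wrist']:
    im=env.read_camera(c); save(c+'0',im); i=env.camera_info(c); print(c,np.round(i['extrinsics'],3).tolist(),i['fx'],i['k1'])
    if c=='wrist': continue
    for t in ['shaker','gate','latch','latch_tab','clamp_knob','clamp','jar','pad','beaker','weight','spare_jar']:
        for r in env.regions_of(c,t)[:3]: print(t,round(r['score'],2),np.round(r['xy']),r['pixels'].sum())
E
```

```text
pics
{'clock': np.float64(0.0), 'joint_positions': array([-1.289,  0.314,  0.045,  1.304, -0.   ,  1.431]), 'joint_vel': array([-0.002, -0.002, -0.003,  0.001,  0.002,  0.001]), 'joint_efforts': array([-1.0000e-03, -4.8063e+01,  2.9854e+01,  1.9000e-02, -0.0000e+00,
       -0.0000e+00]), 'tcp_pos': array([ 0.235, -0.524,  0.23 ]), 'eef_rot': array([-0.001,  0.978,  0.209, -0.   ]), 'wrist_force': array([-0.265, -0.494,  0.129]), 'wrist_torque': array([-0.009, -0.032,  0.002]), 'gripper_width': np.float64(0.085)}
scene [[-0.176, 0.843, -0.508, 1.212], [0.984, 0.15, -0.092, 0.103], [-0.001, -0.516, -0.857, 1.111], [0.0, 0.0, 0.0, 1.0]] 523.7717400871785 -0.13662183600255123
shaker 0.91 [357. 325.] 21419
gate 0.75 [355. 238.] 1799
gate 0.69 [348. 225.] 255
gate 0.39 [490. 301.] 686
latch 0.56 [349. 225.] 290
clamp_knob 0.81 [351. 253.] 612
clamp_knob 0.42 [490. 298.] 686
clamp 0.6 [351. 253.] 530
jar 0.89 [251. 287.] 1012
jar 0.88 [349. 310.] 978
jar 0.84 [238. 336.] 1046
pad 0.47 [349. 286.] 57
beaker 0.8 [503. 238.] 1520
weight 0.91 [488. 299.] 691
weight 0.53 [347. 253.] 500
spare_jar 0.64 [168. 201.] 953
top [[0.024, -0.999, 0.035, 0.589], [-1.0, -0.023, 0.008, -0.001], [-0.007, -0.035, -0.999, 1.258], [0.0, 0.0, 0.0, 1.0]] 525.0850766572365 -0.11043737364584488
shaker 0.96 [289. 194.] 18838
gate 0.72 [294. 256.] 950
gate 0.57 [286. 191.] 18844
latch 0.75 [302. 259.] 411
latch_tab 0.67 [301. 258.] 405
latch_tab 0.64 [288. 234.] 533
clamp_knob 0.79 [290. 236.] 473
clamp 0.85 [293. 235.] 482
jar 0.95 [385. 147.] 790
jar 0.87 [290. 176.] 807
jar 0.68 [388. 193.] 784
beaker 0.58 [140. 284.] 1327
beaker 0.29 [289. 191.] 18804
weight 0.71 [157. 224.] 575
spare_jar 0.57 [500. 291.] 857
wrist [[0.409, -0.882, -0.235, 0.294], [-0.913, -0.395, -0.104, -0.497], [-0.001, 0.257, -0.966, 0.374], [0.0, 0.0, 0.0, 1.0]] 332.6075410687457 -0.00982258341689172
```

View pics/scene0.png

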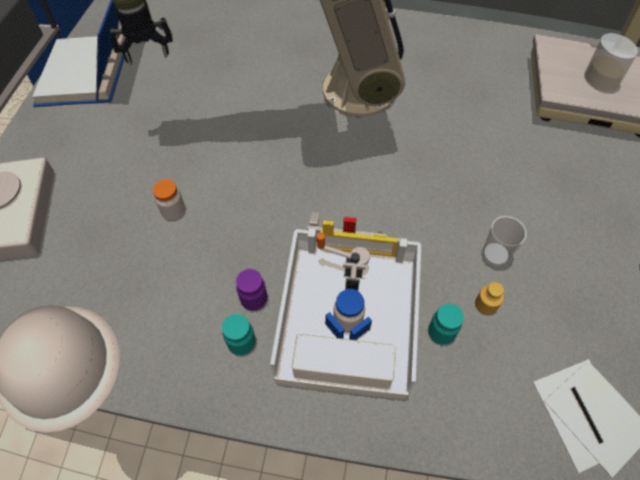

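View pics/top0.png

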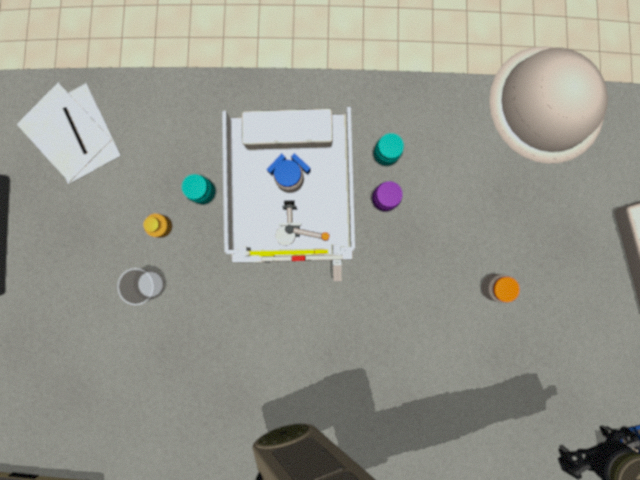

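```bash
python3 - <<'E'
import cv2
a=cv2.imread('pics/top0.png')[90:300,190:430]; cv2.imwrite('pics/top0c.png',cv2.resize(a,None,fx=3,fy=2.85,interpolation=cv2.INTER_CUBIC))
a=cv2.imread('pics/scene0.png')[180:380,230:470]; cv2.imwrite('pics/scene0c.png',cv2.resize(a,None,fx=3,fy=3,interpolation=cv2.INTER_CUBIC))
E
```

```text
(no output)
```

View pics/top0c.png

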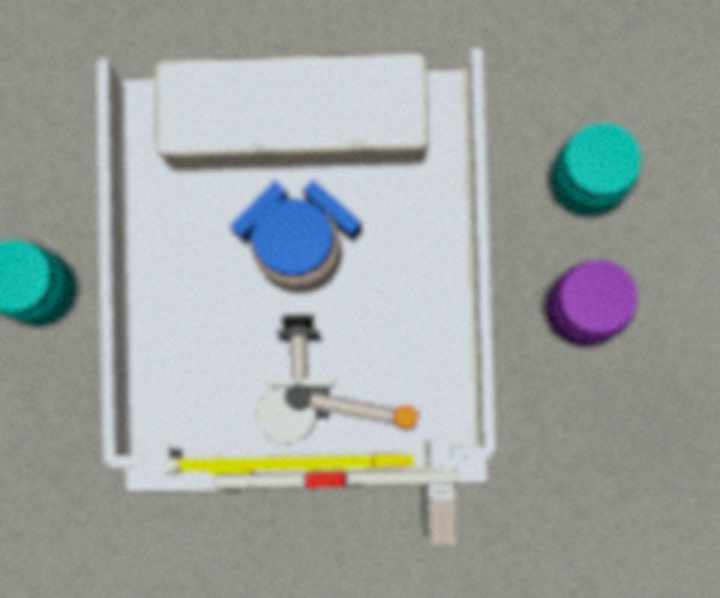

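View pics/scene0c.png

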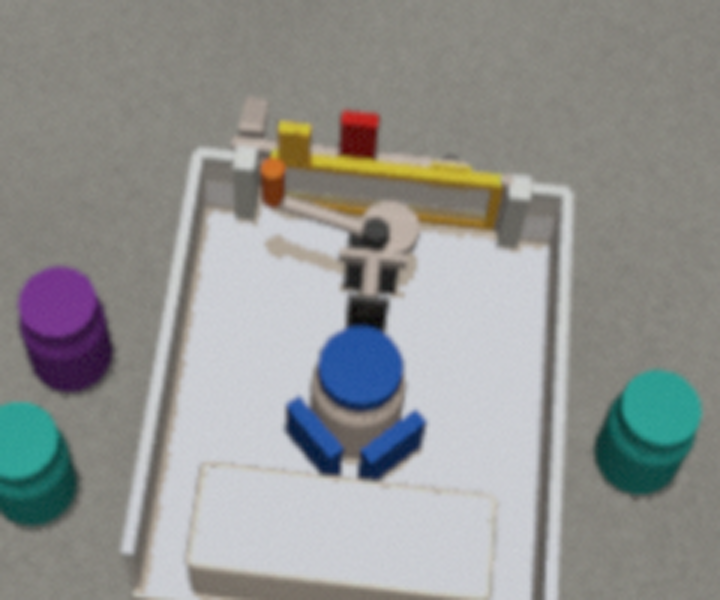

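The views agree on the layout. The shaker is nearly square to the robot, with the gate facing it and shut. The red tab is at top (299,258), the knob at (325,236) and the jar lid at (287,173). Next I'll fit the shaker pose.

```bash
cat >> h.py <<'E'
def S(pose,p):
    x,y,a=pose; c,s=np.cos(a),np.sin(a); p=np.asarray(p,float)
    return np.array([x+c*p[0]-s*p[1],y+s*p[0]+c*p[1],p[2]])
def gatept(th,along,out,z):
    # gate at angle th: direction hinge->free = (-sin th,-cos th); outward normal = (-cos th, sin th)
    return np.array([-np.sin(th)*along-np.cos(th)*out, .092-np.cos(th)*along+np.sin(th)*out, z])
def knob(c,z=.145):
    # c=0: 80deg to right of straight out; dir at angle b from -x towards -y (right)
    b=np.radians(80)-c
    return np.array([.05-.08*np.cos(b), -.08*np.sin(b), z])
E
python3 - <<'E'
from h import *
from scipy.optimize import least_squares
it,isc=env.camera_info('top'),env.camera_info('scene')
t=lambda u,v:(190+u/3,90+v/2.85); s=lambda u,v:(230+u/3,180+v/3)
pts=[('tab',gatept(0,.112,.013,.168),t(326,480),s(360,114)),('plate',gatept(0,.161,0,.166),t(392,460),s(294,126)),
('knob',knob(0,.16),t(405,417),s(272,166)),('lid',(.169,0,.145),t(292,237),s(361,368)),
('BL',(.34,.137,.125),t(102,60),None),('BR',(.34,-.137,.125),t(478,50),None),('FL',(0,.137,.125),t(115,462),s(570,190)),('FR',(0,-.137,.125),t(488,450),s(200,152)),
('hBL',(.24,.09,.12),None,None)]
def f(p,full=False):
    r=[]
    for n,P,a,b in pts:
        for i,q in ((it,a),(isc,b)):
            if q is not None:
                e=proj(i,S(p,P))-q; r.append(e)
                if full: print(n,'top' if i is it else 'scene',np.round(e,1))
    return np.ravel(r)
q=least_squares(f,[.55,0,0],loss='soft_l1'); print(q.x,np.degrees(q.x[2])); f(q.x,True)
E
```

```text
[0.59550779 0.07394021 0.04062354] 2.327557187194614
tab top [-1.9  0.1]
tab scene [-0.2  1. ]
plate top [-0.3  0.5]
plate scene [-1.5 -0.1]
knob top [-0.3 -1.8]
knob scene [-0.9  1.6]
lid top [-0.6  0.2]
lid scene [-0.9 -1.9]
BL top [  0.5 -11.6]
BR top [ -0.6 -10.9]
FL top [-3.   1.5]
FL scene [-1.1 -0.6]
FR top [-0.7  3.6]
FR scene [-0.5 -2.1]
```

jog_arm(
  motion=[
    [[1.2,2,0,8.4,50],[1.2,2,0,8.4,50],[1.2,2,0,8.4,50],[1.2,2,0,8.4,50],[1.2,2,0,8.4,50],[1.2,2,0,8.4,50],[1.2,2,0,8.4,50],[1.2,2,0,8.4,50],[1.2,2,0,8.4,50],[1.2,2,0,8.4,50]],
  ],
  newtons=30,
)

```text
clock: 2.25
tcp_pos: [0.3574, -0.3201, 0.2311]
eef_rot: [0.001, 0.573, 0.82, 0.0]
wrist_force: [-0.1, 0.1, 0.1]
gripper_width: 0.0423
```

jog_arm(
  motion=[
    [[1.2,2,0,8.4,50],[1.2,2,0,8.4,50],[1.2,2,0,8.4,50],[1.2,2,0,8.4,50],[1.2,2,0,8.4,50],[1.2,2,0,8.4,50],[1.2,2,0,8.4,50],[1.2,2,0,8.4,50],[1.2,2,0,8.4,50],[1.2,2,0,8.4,50]],
  ],
)

```text
clock: 3.25
tcp_pos: [0.4819, -0.1112, 0.2327]
eef_rot: [0.003, -0.139, 0.99, 0.001]
wrist_force: [0.1, 0.8, 0.0]
gripper_width: 0.0425
```

```bash
cat >> h.py <<'E'
from scipy.spatial.transform import Rotation as R
POSE=[0.5955,0.0739,0.0406]
def st():
    o=env.observe(); w,x,y,z=o['eef_rot']; m=R.from_quat([x,y,z,w]).as_matrix()
    yaw=np.degrees(np.arctan2(m[1,0],m[0,0])); p=o['tcp_pos']
    sh=S([0,0,-POSE[2]],p-np.array([POSE[0],POSE[1],0]))
    print('t',round(float(o['clock']),2),'tcp',np.round(p*100,2),'sh(mm)',np.round(sh*1000,1),'yaw',round(float(yaw),1),'yawsh',round(float(yaw-np.degrees(POSE[2])),1),'F',np.round(o['wrist_force'],1),'w',round(o['gripper_width']*1000,1),'j6',round(o['joint_positions'][5],2),'down',np.round(m[2,2],4))
    return o
E
python3 -c "
from h import *
st()"
```

```text
t 3.25 tcp [ 48.19 -11.12  23.27] sh(mm) [-121.  -180.4  232.7] yaw -164.0 yawsh -166.3 F [0.1 0.8 0. ] w 42.5 j6 -0.67 down -1.0
```

jog_arm(
  motion=[
    [[1.1,1.8,0,8.4,50],[1.1,1.8,0,8.4,50],[1.1,1.8,0,8.4,50],[1.1,1.8,0,8.4,50],[1.1,1.8,0,8.4,50],[1.1,1.8,0,8.4,50],[1.1,1.8,0,8.4,50],[1.1,1.8,0,8.4,50],[1.1,1.8,0,8.4,50],[0,0,0,0,50]],
  ],
)

```text
clock: 4.25
tcp_pos: [0.5858, 0.0605, 0.233]
eef_rot: [-0.003, 0.729, -0.684, -0.002]
wrist_force: [0.6, -1.1, 0.4]
gripper_width: 0.0426
```

```bash
python3 - <<'E'
from h import *
st(); i=env.camera_info('wrist'); im=env.read_camera('wrist'); save('w1',im)
for n,p in [('tab',gatept(0,.112,.013,.168)),('plate',gatept(0,.161,0,.166)),('knob',knob(0,.16)),('lid',(.169,0,.145))]:
    print(n,np.round(proj(i,S(POSE,p))))
E
```

```text
t 4.25 tcp [58.58  6.05 23.3 ] sh(mm) [-10.2 -13.  233. ] yaw -86.4 yawsh -88.7 F [ 0.6 -1.1  0.4] w 42.6 j6 -1.67 down -1.0
tab [317. 242.]
plate [298. 164.]
knob [241. 146.]
lid [ 67. 254.]
```

View pics/w1.png

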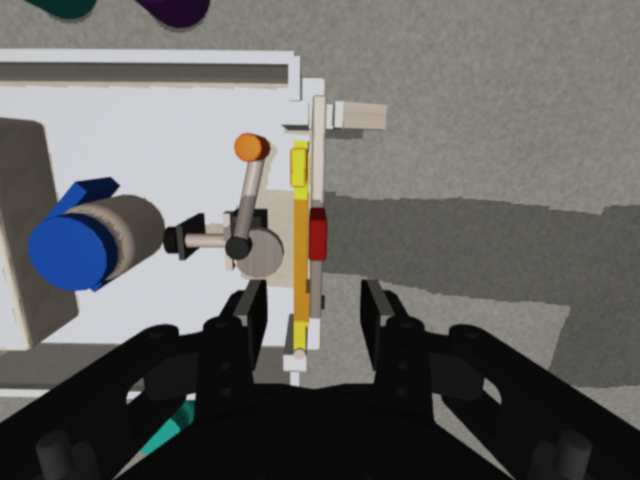

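```bash
python3 - <<'E'
from h import *
i=env.camera_info('wrist')
a=cv2.imread('pics/w1.png')
for n,p in [('tab',gatept(0,.112,.013,.168)),('tabA',gatept(0,.112-.014,.013,.168)),('tabB',gatept(0,.112+.014,.013,.168)),('tabl',gatept(0,.112-.014,.013,.125)),('plate',gatept(0,.161,0,.166)),('knob',knob(0,.16)),('piv',(.05,0,.121)),('hinge',(0,.092,.125))]:
    u=proj(i,S(POSE,p)); print(n,np.round(u)); cv2.circle(a,tuple(int(x) for x in np.round(u)),1,(255,0,255),-1)
a=a[90:390,220:400]; cv2.imwrite('pics/w1c.png',cv2.resize(a,None,fx=2,fy=2,interpolation=cv2.INTER_NEAREST))
E
```

```text
tab [316. 243.]
tabA [315. 264.]
tabB [316. 222.]
tabl [315. 245.]
plate [296. 165.]
knob [239. 147.]
piv [236. 250.]
hinge [298. 354.]
```

View pics/w1c.png

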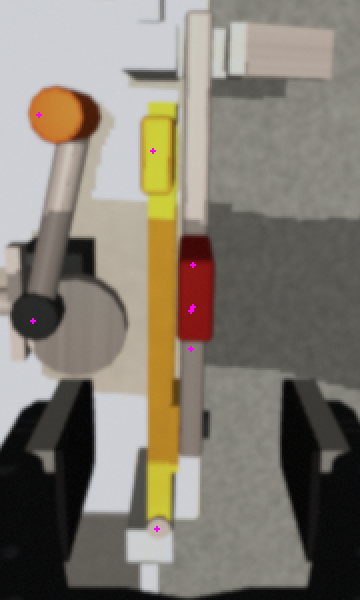

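jog_arm(
  motion=[
    [[-0.35,-0.8,-1,-1.3,50],[0,0,-3,0,50],[0,0,-3,0,50],[0,0,-2,0,50],[0,0,0,0,50]],
  ],
)

```text
clock: 4.8
tcp_pos: [0.58, 0.0479, 0.142]
eef_rot: [-0.002, 0.715, -0.699, -0.0]
wrist_force: [-0.3, -0.2, 0.3]
gripper_width: 0.0426
```

```bash
python3 - <<'E'
from h import *
st(); im=env.read_camera('wrist'); save('w2',im)
E
```

```text
t 4.8 tcp [58.    4.79 14.2 ] sh(mm) [-16.6 -25.4 142. ] yaw -88.8 yawsh -91.1 F [-0.3 -0.2  0.3] w 42.6 j6 -1.65 down -1.0
```

View pics/w2.png

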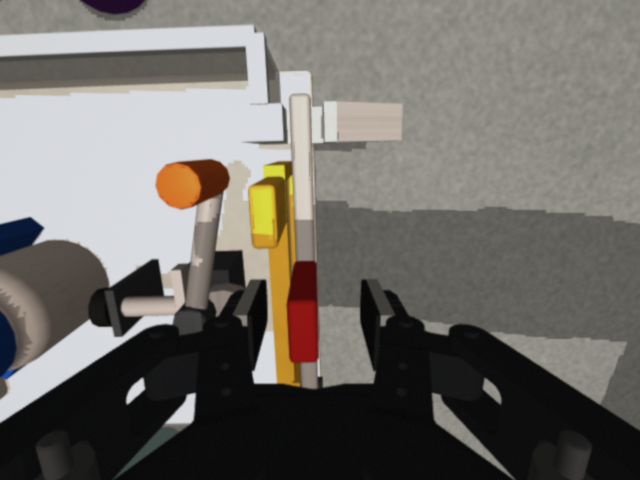

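jog_arm(
  motion=[
    [[0.25,0.5,-0.9,1,50],[0,0,0,0,20],[0,0,0,0,0],[0,0,0,0,0],[0,0,0,0,0],[0,0,0,0,0]],
  ],
  newtons=35,
)

```text
clock: 5.45
tcp_pos: [0.5837, 0.0523, 0.1377]
eef_rot: [-0.003, 0.721, -0.693, 0.001]
wrist_force: [-0.7, -0.5, -2.8]
gripper_width: 0.0116
```

```bash
python3 - <<'E'
from h import *
st(); im=env.read_camera('wrist'); save('w3',im)
E
```

```text
t 5.45 tcp [58.37  5.23 13.77] sh(mm) [-12.6 -21.1 137.7] yaw -87.8 yawsh -90.1 F [-0.7 -0.5 -2.8] w 11.6 j6 -1.66 down -1.0
```

View pics/w3.png

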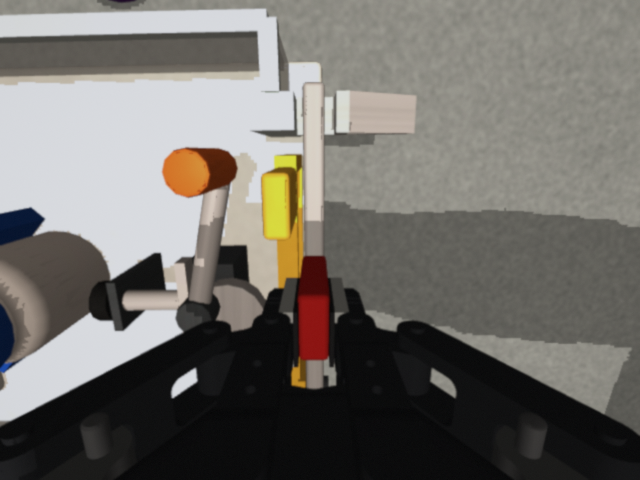

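jog_arm(
  motion=[
    [[0,0.4,0.6,0,0],[0,0.4,0.6,0,0],[0,0.4,0.5,0,0],[0,0,0,0,0]],
  ],
)

```text
clock: 5.9
tcp_pos: [0.5827, 0.0652, 0.1538]
eef_rot: [-0.002, 0.72, -0.694, 0.0]
wrist_force: [-0.7, -0.9, -3.0]
gripper_width: 0.0115
```

```bash
python3 - <<'E'
from h import *
st(); im=env.read_camera('wrist'); save('w4',im)
E
```

```text
t 5.9 tcp [58.27  6.52 15.38] sh(mm) [-13.2  -8.2 153.8] yaw -87.8 yawsh -90.2 F [-0.7 -0.9 -3. ] w 11.5 j6 -1.64 down -1.0
```

View pics/w4.png

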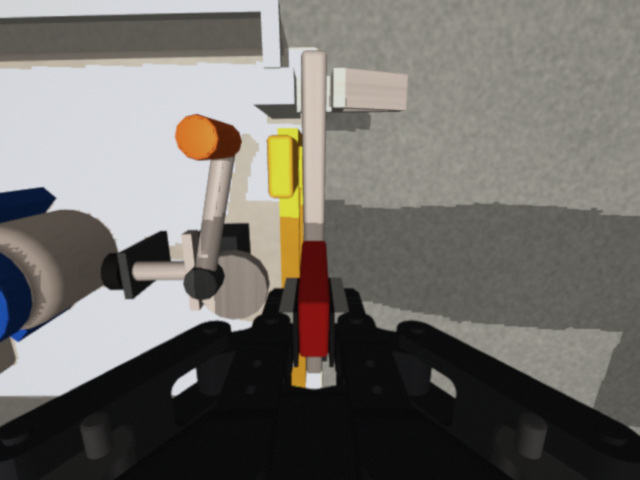

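```bash
cat > plan.py <<'E'
import sys
from h import *
along,out,z=[float(x) for x in sys.argv[1:4]]
a0,a1,n=float(sys.argv[4]),float(sys.argv[5]),int(sys.argv[6])
o=st(); c=o['tcp_pos']
w,x,y,q=o['eef_rot']
for th in np.linspace(a0,a1,n+1)[1:]:
    P=S(POSE,gatept(th,along,out,z)); d=(P-c)*100; c=P; print(round(float(th),2),np.round(d,2).tolist(),'twist',round(float(-np.degrees((a1-a0)/n)),1))
E
python3 plan.py .1002 .0132 .1538 0 1.4 14
```

```text
t 5.95 tcp [58.27  6.51 15.37] sh(mm) [-13.1  -8.3 153.7] yaw -87.8 yawsh -90.2 F [-0.9  0.3 -3. ] w 11.3 j6 -1.64 down -1.0
0.1 [-1.01, 0.15, 0.01] twist -5.7
0.2 [-0.98, 0.24, 0.0] twist -5.7
0.3 [-0.95, 0.34, 0.0] twist -5.7
0.4 [-0.91, 0.43, 0.0] twist -5.7
0.5 [-0.87, 0.52, 0.0] twist -5.7
0.6 [-0.81, 0.6, 0.0] twist -5.7
0.7 [-0.75, 0.68, 0.0] twist -5.7
0.8 [-0.67, 0.75, 0.0] twist -5.7
0.9 [-0.6, 0.82, 0.0] twist -5.7
1.0 [-0.51, 0.87, 0.0] twist -5.7
1.1 [-0.42, 0.92, 0.0] twist -5.7
1.2 [-0.33, 0.96, 0.0] twist -5.7
1.3 [-0.23, 0.98, 0.0] twist -5.7
1.4 [-0.13, 1.0, 0.0] twist -5.7
```

jog_arm(
  motion=[
    [[-1.0,0.15,0,-5.7,0],[-1.0,0.25,0,-5.7,0],[-0.95,0.35,0,-5.7,0],[-0.9,0.4,0,-5.7,0]],
  ],
)

```text
clock: 6.35
tcp_pos: [0.5438, 0.077, 0.1538]
eef_rot: [0.002, -0.563, 0.826, -0.0]
wrist_force: [1.6, 2.1, -7.3]
gripper_width: 0.0113
```

```bash
python3 - <<'E'
from h import *
st(); im=env.read_camera('wrist'); save('w5',im)
E
```

```text
t 6.35 tcp [54.38  7.7  15.38] sh(mm) [-51.5   5.2 153.8] yaw -111.4 yawsh -113.7 F [ 1.6  2.1 -7.3] w 11.3 j6 -1.2 down -1.0
```

View pics/w5.png

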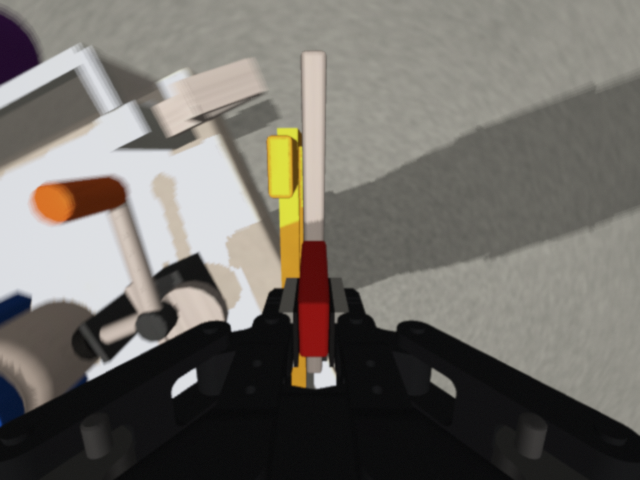

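The gate is following: the bar has cleared the catch and the gate is open about 0.4 rad. I'll keep swinging.

jog_arm(
  motion=[
    [[-0.9,0.5,0,-5.7,0],[-0.8,0.6,0,-5.7,0],[-0.75,0.7,0,-5.7,0],[-0.7,0.75,0,-5.7,0],[-0.6,0.8,0,-5.7,0]],
  ],
)

```text
clock: 6.9
tcp_pos: [0.5072, 0.1118, 0.1537]
eef_rot: [0.004, -0.336, 0.942, -0.001]
wrist_force: [2.5, 0.8, -9.0]
gripper_width: 0.0112
```

```bash
python3 plan.py .1002 .0132 .1538 .9 1.45 6
```

```text
t 6.9 tcp [50.72 11.18 15.37] sh(mm) [-86.7  41.5 153.7] yaw -140.8 yawsh -143.1 F [ 2.5  0.8 -9. ] w 11.2 j6 -0.62 down -1.0
0.99 [-0.46, 0.65, 0.01] twist -5.3
1.08 [-0.4, 0.84, 0.0] twist -5.3
1.18 [-0.32, 0.87, 0.0] twist -5.3
1.27 [-0.24, 0.9, 0.0] twist -5.3
1.36 [-0.15, 0.91, 0.0] twist -5.3
1.45 [-0.07, 0.92, 0.0] twist -5.3
```

jog_arm(
  motion=[
    [[-0.45,0.65,0,-5.3,0],[-0.4,0.85,0,-5.3,0],[-0.3,0.87,0,-5.3,0],[-0.25,0.9,0,-5.3,0],[-0.15,0.9,0,-5.3,0],[-0.07,0.9,0,-5.3,0],[0,0,0,0,0]],
  ],
)

```text
clock: 7.6
tcp_pos: [0.4921, 0.1657, 0.1535]
eef_rot: [0.006, -0.06, 0.998, -0.001]
wrist_force: [-1.0, -2.7, -4.7]
gripper_width: 0.0114
```

```bash
python3 - <<'E'
from h import *
st(); im=env.read_camera('top'); save('t6',im[90:390,140:460].repeat(2,0).repeat(2,1)); save('s6',env.read_camera('scene'))
E
```

```text
t 7.6 tcp [49.21 16.57 15.35] sh(mm) [-99.5  96.  153.5] yaw -173.1 yawsh -175.4 F [-1.  -2.7 -4.7] w 11.4 j6 0.05 down -0.9999
```

View pics/t6.png

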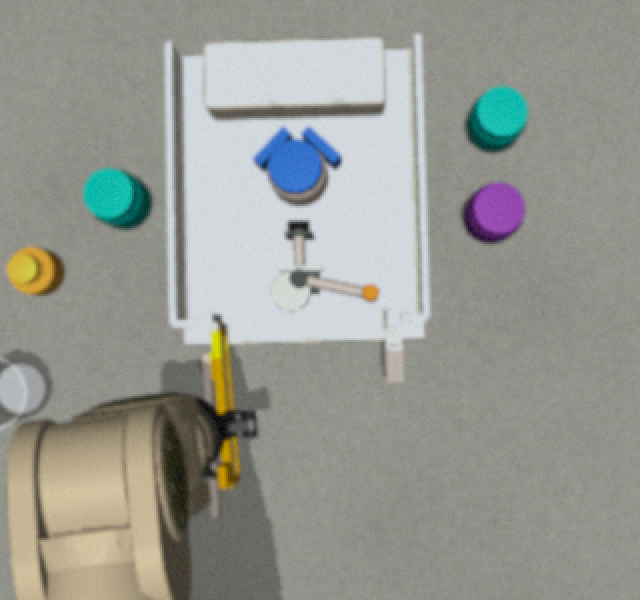

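View pics/s6.png

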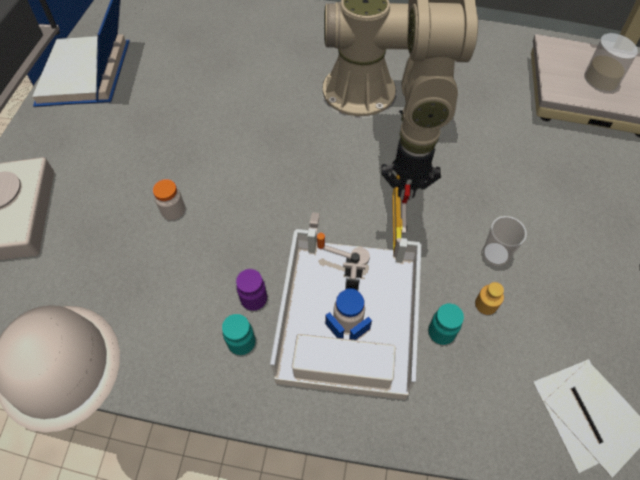

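jog_arm(
  motion=[
    [[-0.4,0,-0.5,0,0],[-0.4,0,-0.5,0,0],[-0.4,0,-0.5,0,0],[0,0,0,0,50],[0,0,0,0,50],[0,0,0,0,50],[0,0,3,0,50],[0,0,3,0,50],[0,0,3,0,50],[0,0,0,0,50]],
  ],
)

```text
clock: 8.7
tcp_pos: [0.4876, 0.1638, 0.2403]
eef_rot: [0.016, -0.066, 0.998, 0.0]
wrist_force: [0.2, -0.3, 0.4]
gripper_width: 0.0425
```

```bash
python3 - <<'E'
from h import *
st(); save('w7',env.read_camera('wrist')); i=env.camera_info('wrist')
for th in (1.3,1.4,1.45,1.5,1.55): print(th,[np.round(proj(i,S(POSE,gatept(th,a,o,z)))).tolist() for a,o,z in ((.161,0,.166),(.112,.013,.168))])
E
```

```text
t 8.7 tcp [48.76 16.38 24.03] sh(mm) [-104.1   94.2  240.3] yaw -172.5 yawsh -174.8 F [ 0.2 -0.3  0.4] w 42.5 j6 0.04 down -0.9995
1.3 [[247.0, 167.0], [283.0, 238.0]]
1.4 [[272.0, 164.0], [300.0, 238.0]]
1.45 [[285.0, 163.0], [309.0, 239.0]]
1.5 [[298.0, 163.0], [317.0, 240.0]]
1.55 [[311.0, 164.0], [326.0, 241.0]]
```

View pics/w7.png

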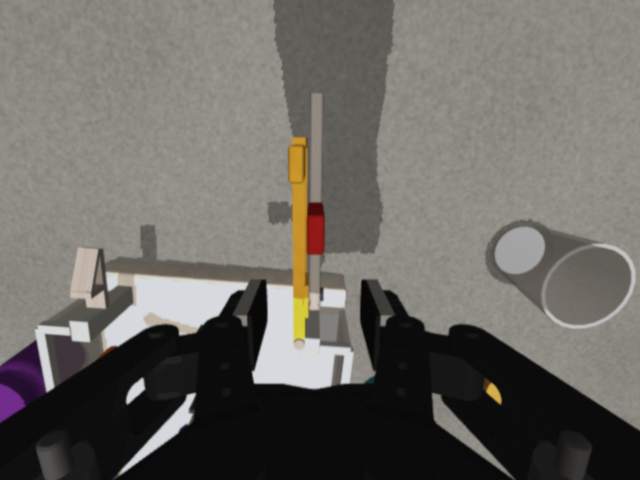

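jog_arm(
  motion=[
    [[1.4,-1.6,0,8.5,50],[1.4,-1.6,0,8.5,50],[1.4,-1.6,0,8.5,50],[1.4,-1.6,0,8.5,50],[1.4,-1.6,0,8.5,50],[1.4,-1.6,0,8.5,50],[1.4,-1.6,0,8.5,50],[1.4,-1.6,0,8.5,50],[1.4,-1.6,0,8.5,50],[0.8,-1.2,0,8.5,50]],
  ],
)

```text
clock: 9.75
tcp_pos: [0.6207, 0.003, 0.2255]
eef_rot: [-0.004, 0.729, -0.684, -0.013]
wrist_force: [-0.1, 0.2, -0.6]
gripper_width: 0.0429
```

jog_arm(
  motion=[
    [[0,0,-1,0,50],[0,0,-1,0,50]],
  ],
)

```text
clock: 9.95
tcp_pos: [0.6216, 0.0015, 0.2024]
eef_rot: [-0.004, 0.728, -0.686, -0.013]
wrist_force: [0.2, 0.9, -0.7]
gripper_width: 0.0425
```

```bash
python3 - <<'E'
from h import *
st(); save('w8',env.read_camera('wrist')); i=env.camera_info('wrist')
for c in (0,.05,.1,.15): print(c,np.round(knob(c),4),np.round(proj(i,S(POSE,knob(c,.16)))))
print([(round(r['score'],2),np.round(r['xy'])) for r in env.regions_of('wrist','clamp_knob')])
E
```

```text
t 9.95 tcp [62.16  0.15 20.24] sh(mm) [ 23.1 -73.4 202.4] yaw -86.6 yawsh -88.9 F [ 0.2  0.9 -0.7] w 42.5 j6 -1.77 down -0.9996
0 [ 0.0361 -0.0788  0.145 ] [287. 254.]
0.05 [ 0.0322 -0.078   0.145 ] [294. 256.]
0.1 [ 0.0283 -0.077   0.145 ] [301. 257.]
0.15 [ 0.0245 -0.0758  0.145 ] [307. 259.]
[(0.58, array([292., 315.]))]
```

View pics/w8.png

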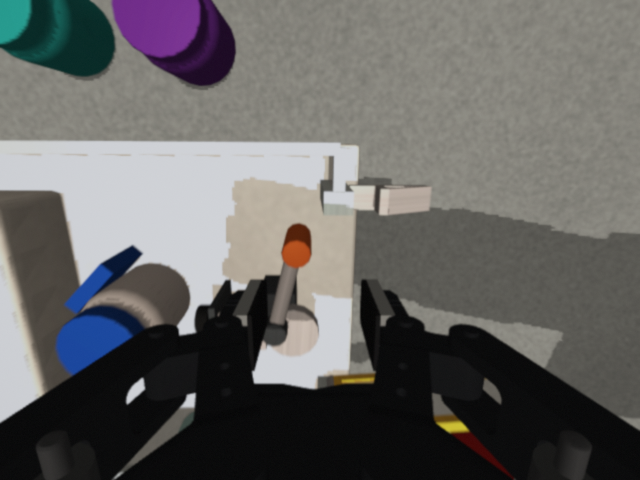

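jog_arm(
  motion=[
    [[0.8,-0.5,-1,0,50],[0,0,-2,0,50],[0,0,-2,0,50],[0,0,-1,0,50],[0,0,0,0,50]],
  ],
)

```text
clock: 10.55
tcp_pos: [0.6282, -0.0008, 0.1382]
eef_rot: [-0.003, 0.728, -0.686, -0.014]
wrist_force: [-0.5, -0.4, 0.2]
gripper_width: 0.0425
```

```bash
python3 - <<'E'
from h import *
st(); save('w9',env.read_camera('wrist')); i=env.camera_info('wrist')
for c in (0,.05,.1,.15): print(c,np.round(knob(c),4),np.round(proj(i,S(POSE,knob(c,.16)))))
E
```

```text
t 10.55 tcp [62.82 -0.08 13.82] sh(mm) [ 29.7 -75.9 138.2] yaw -86.6 yawsh -88.9 F [-0.5 -0.4  0.2] w 42.5 j6 -1.77 down -0.9996
0 [ 0.0361 -0.0788  0.145 ] [297. 311.]
0.05 [ 0.0322 -0.078   0.145 ] [307. 313.]
0.1 [ 0.0283 -0.077   0.145 ] [317. 315.]
0.15 [ 0.0245 -0.0758  0.145 ] [326. 318.]
```

View pics/w9.png

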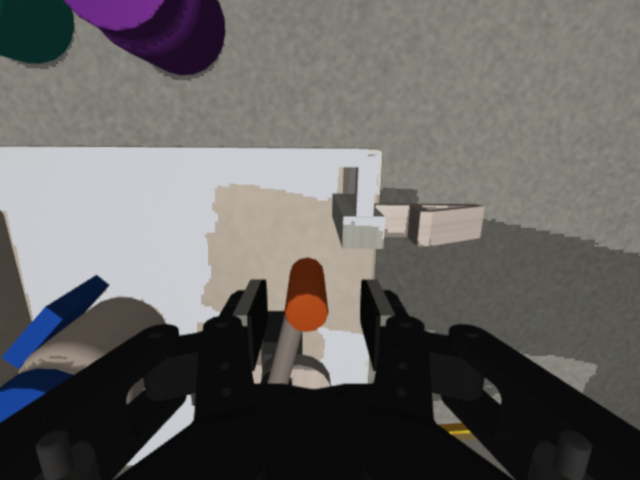

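jog_arm(
  motion=[
    [[0.1,-0.3,-0.7,0,40],[0,0,0,0,10],[0,0,0,0,0],[0,0,0,0,0],[0,0,0,0,0]],
  ],
  newtons=30,
)

```text
clock: 11.1
tcp_pos: [0.631, -0.0038, 0.1337]
eef_rot: [-0.005, 0.728, -0.686, -0.013]
wrist_force: [0.2, -0.2, -2.3]
gripper_width: 0.0171
```

```bash
cat > plank.py <<'E'
import sys
from h import *
o=st(); p=o['tcp_pos']
sh=S([0,0,-POSE[2]],p-np.array([POSE[0],POSE[1],0])); v=sh[:2]-np.array([.05,0])
b=np.arctan2(-v[1],-v[0]); c=np.radians(80)-b; print('r',np.round(np.hypot(*v),4),'c',round(c,3))
a1,n=float(sys.argv[1]),int(sys.argv[2]); q=p
for cc in np.linspace(c,a1,n+1)[1:]:
    P=S(POSE,knob(cc,.131)); print(round(cc,2),np.round((P-q)*100,2).tolist()); q=P
print('twist/row',np.degrees((a1-c)/n), 'yawsh ideal at c', -90+10-np.degrees(c))
E
python3 plank.py 2.0 14; python3 -c "
from h import *
save('w10',env.read_camera('wrist'))"
```

```text
t 11.1 tcp [63.1  -0.38 13.37] sh(mm) [ 32.3 -79.1 133.7] yaw -86.6 yawsh -88.9 F [ 0.2 -0.2 -2.3] w 17.1 j6 -1.77 down -0.9996
r 0.0811 c 0.046
0.19 [-1.06, 0.38, -0.27]
0.32 [-1.03, 0.42, 0.0]
0.46 [-0.96, 0.56, 0.0]
0.6 [-0.88, 0.69, 0.0]
0.74 [-0.77, 0.81, 0.0]
0.88 [-0.65, 0.91, 0.0]
1.02 [-0.52, 0.99, 0.0]
1.16 [-0.38, 1.05, 0.0]
1.3 [-0.23, 1.09, 0.0]
1.44 [-0.07, 1.11, 0.0]
1.58 [0.08, 1.11, 0.0]
1.72 [0.24, 1.09, 0.0]
1.86 [0.39, 1.05, 0.0]
2.0 [0.53, 0.98, 0.0]
twist/row 7.997911809756877 yawsh ideal at c -82.62079368956837
```

View pics/w10.png

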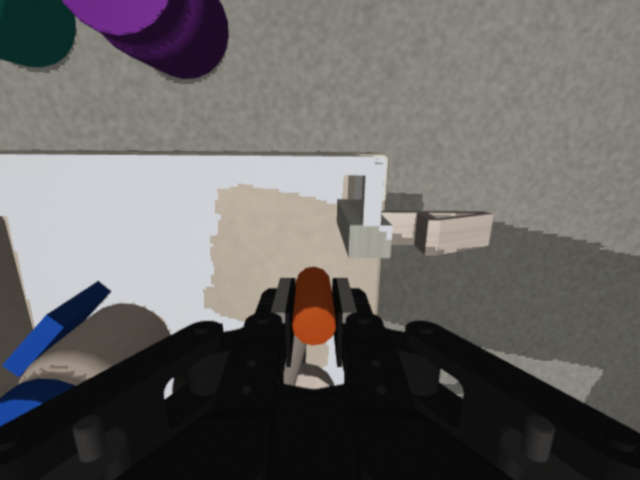

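jog_arm(
  motion=[
    [[-1.05,0.3,0,-7,0],[-1.05,0.4,0,-7,0],[-0.95,0.55,0,-7,0],[-0.9,0.7,0,-7,0],[-0.77,0.8,0,-7,0]],
  ],
)

```text
clock: 11.65
tcp_pos: [0.5863, 0.0218, 0.1337]
eef_rot: [0.01, -0.476, 0.879, 0.007]
wrist_force: [3.8, -1.0, -4.8]
gripper_width: 0.0169
```

```bash
python3 plank.py 1.7 7
```

```text
t 11.65 tcp [58.63  2.18 13.37] sh(mm) [-11.3 -51.6 133.7] yaw -123.1 yawsh -125.4 F [ 3.8 -1.  -4.8] w 16.9 j6 -1.1 down -0.9997
r 0.0802 c 0.697
0.84 [-0.7, 0.91, -0.27]
0.98 [-0.57, 0.99, 0.0]
1.13 [-0.43, 1.06, 0.0]
1.27 [-0.27, 1.11, 0.0]
1.41 [-0.11, 1.14, 0.0]
1.56 [0.06, 1.14, 0.0]
1.7 [0.22, 1.12, 0.0]
twist/row 8.213749124501346 yawsh ideal at c -119.90658130073052
```

jog_arm(
  motion=[
    [[-0.7,0.9,0,-7.5,0],[-0.57,1.0,0,-8,0],[-0.43,1.05,0,-8,0],[-0.27,1.1,0,-8,0],[-0.1,1.15,0,-8,0]],
  ],
)

```text
clock: 12.15
tcp_pos: [0.5662, 0.0735, 0.1336]
eef_rot: [0.013, -0.135, 0.991, 0.002]
wrist_force: [2.5, -0.5, -5.3]
gripper_width: 0.0169
```

```bash
python3 plank.py 2.2 6
```

```text
t 12.15 tcp [56.62  7.35 13.36] sh(mm) [-29.3   0.8 133.6] yaw -164.5 yawsh -166.8 F [ 2.5 -0.5 -5.3] w 16.9 j6 -0.29 down -0.9997
r 0.0793 c 1.406
1.54 [-0.03, 1.06, -0.26]
1.67 [0.18, 1.04, 0.0]
1.8 [0.31, 1.01, 0.0]
1.94 [0.44, 0.96, 0.0]
2.07 [0.57, 0.89, 0.0]
2.2 [0.68, 0.81, 0.0]
twist/row 7.583878330905206 yawsh ideal at c -160.5474449433499
```

jog_arm(
  motion=[
    [[0,1.05,0,-7,0],[0.18,1.05,0,-7,0],[0.3,1.0,0,-7.5,0],[0.45,0.95,0,-7.5,0],[0.57,0.9,0,-7.5,0]],
  ],
)

```text
clock: 12.65
tcp_pos: [0.5819, 0.1227, 0.1336]
eef_rot: [0.013, 0.197, 0.98, -0.005]
wrist_force: [1.1, -2.4, -3.4]
gripper_width: 0.0167
```

```bash
python3 plank.py 2.79 6
```

```text
t 12.65 tcp [58.19 12.27 13.36] sh(mm) [-11.6  49.4 133.6] yaw 157.3 yawsh 155.0 F [ 1.1 -2.4 -3.4] w 16.7 j6 0.48 down -0.9996
r 0.0789 c 2.072
2.19 [0.53, 0.8, -0.26]
2.31 [0.7, 0.66, 0.0]
2.43 [0.77, 0.57, 0.0]
2.55 [0.83, 0.47, 0.0]
2.67 [0.88, 0.37, 0.0]
2.79 [0.92, 0.26, 0.0]
twist/row 6.859978886139093 yawsh ideal at c -198.6953515246651
```

jog_arm(
  motion=[
    [[0.55,0.8,0,-5,0],[0.7,0.66,0,-7,0],[0.77,0.57,0,-7,0],[0.83,0.47,0,-7,0],[0.88,0.35,0,-7,0]],
  ],
)

```text
clock: 13.15
tcp_pos: [0.6181, 0.1502, 0.1338]
eef_rot: [0.01, 0.478, 0.878, -0.012]
wrist_force: [0.7, -0.8, -4.0]
gripper_width: 0.0173
```

```bash
python3 plank.py 2.79 2
```

```text
t 13.15 tcp [61.81 15.02 13.38] sh(mm) [ 25.7  75.4 133.8] yaw 122.9 yawsh 120.5 F [ 0.7 -0.8 -4. ] w 17.3 j6 1.12 down -0.9995
r 0.0792 c 2.655
2.72 [0.49, 0.25, -0.28]
2.79 [0.52, 0.13, 0.0]
twist/row 3.8737067476644502 yawsh ideal at c -232.1078113461708
```

jog_arm(
  motion=[
    [[0.5,0.2,0,-4,0],[0.5,0.1,0,-4,0],[0.2,0,0,0,0],[0,0,0,0,0]],
  ],
)

```text
clock: 13.55
tcp_pos: [0.6284, 0.1531, 0.1337]
eef_rot: [0.007, 0.541, 0.841, -0.015]
wrist_force: [0.8, -0.7, -2.6]
gripper_width: 0.0168
```

```bash
python3 plank.py 2.79 1; python3 -c "
from h import *
save('w11',env.read_camera('wrist'));save('s11',env.read_camera('scene')[180:400,200:460].repeat(2,0).repeat(2,1))"
```

```text
t 13.55 tcp [62.84 15.31 13.37] sh(mm) [ 36.1  77.8 133.7] yaw 114.5 yawsh 112.1 F [ 0.8 -0.7 -2.6] w 16.8 j6 1.27 down -0.9995
r 0.079 c 2.79
2.79 [-0.02, 0.1, -0.27]
twist/row -0.013827220930378303 yawsh ideal at c -239.86905206243006
```

View pics/w11.png

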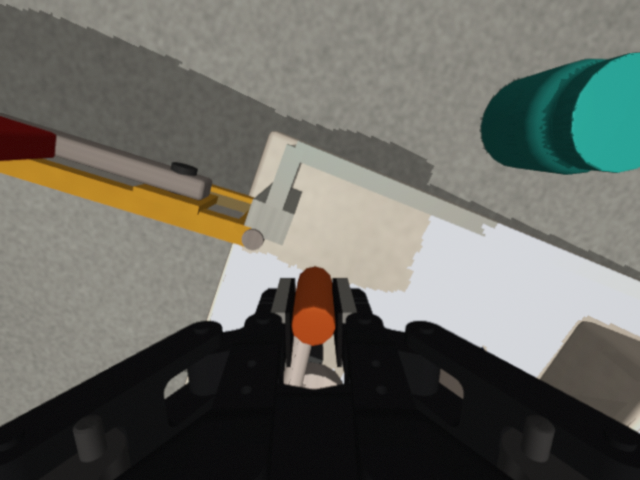

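View pics/s11.png

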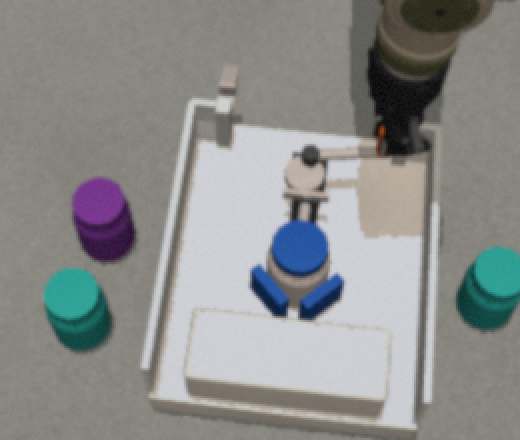

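The jar is seated in the V block and the handle reads about 2.79. I'll nudge it further to confirm the stop, then release.

jog_arm(
  motion=[
    [[0.5,0.1,0,0,0],[0.5,0.1,0,0,0]],
  ],
)

```text
clock: 13.85
tcp_pos: [0.6287, 0.1532, 0.1332]
eef_rot: [0.0, 0.541, 0.841, -0.021]
wrist_force: [-17.2, -4.1, 9.4]
gripper_width: 0.0167
```

```bash
python3 plank.py 2.79 1
```

```text
t 13.85 tcp [62.87 15.32 13.32] sh(mm) [ 36.4  77.9 133.2] yaw 114.5 yawsh 112.2 F [-17.2  -4.1   9.4] w 16.7 j6 1.27 down -0.9991
r 0.0791 c 2.795
2.79 [-0.06, 0.08, -0.22]
twist/row -0.2709660022148226 yawsh ideal at c -240.1261908437145
```

jog_arm(
  motion=[
    [[0,0,0,0,0],[0,0,0,0,50],[0,0,0,0,50],[0,0,0,0,50],[0,0,2,0,50],[0,0,3,0,50],[0,0,3,0,50],[0,0,2,0,50],[0,0,0,0,50]],
  ],
)

```text
clock: 14.75
tcp_pos: [0.6301, 0.1531, 0.2369]
eef_rot: [0.002, 0.541, 0.841, -0.02]
wrist_force: [0.2, -0.4, -0.4]
gripper_width: 0.043
```

```bash
python3 - <<'E'
from h import *
st(); save('w12',env.read_camera('wrist')); i=env.camera_info('wrist')
for c in (2.6,2.7,2.75,2.79): print(c,np.round(proj(i,S(POSE,knob(c,.16)))))
E
```

```text
t 14.75 tcp [63.01 15.31 23.69] sh(mm) [ 37.8  77.7 236.9] yaw 114.4 yawsh 112.1 F [ 0.2 -0.4 -0.4] w 43.0 j6 1.28 down -0.9992
2.6 [294. 245.]
2.7 [306. 246.]
2.75 [311. 246.]
2.79 [316. 247.]
```

View pics/w12.png

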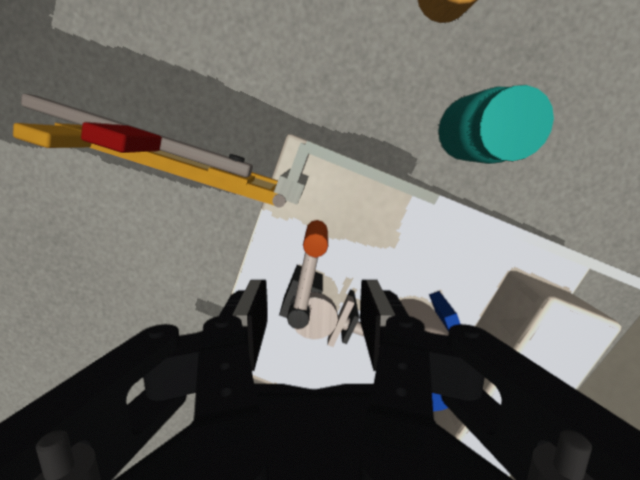

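jog_arm(
  motion=[
    [[-2.2,0,0,8,50],[-2.2,0,0,8,50],[-2.2,0,0,8,50],[-2.2,0,0,8,50],[-2.2,0,0,8,50],[-2.2,0,0,8,50],[-2.2,-0.1,0,8,50],[-2.2,-0.2,0,8,50],[-2,-0.2,0,8,50],[0,0,0,0,50]],
  ],
)

```text
clock: 15.8
tcp_pos: [0.42, 0.1463, 0.2158]
eef_rot: [0.005, -0.082, 0.996, -0.02]
wrist_force: [0.6, 0.7, -0.6]
gripper_width: 0.0426
```

```bash
python3 - <<'E'
from h import *
st(); save('w13',env.read_camera('wrist')); i=env.camera_info('wrist')
for th in (1.45,1.5,1.55): print(th,np.round(S(POSE,gatept(th,.161,0,.14))*100,2),np.round(proj(i,S(POSE,gatept(th,.161,0,.166)))))
E
```

```text
t 15.8 tcp [42.   14.63 21.58] sh(mm) [-172.4   79.4  215.8] yaw -170.6 yawsh -172.9 F [ 0.6  0.7 -0.6] w 42.6 j6 0.02 down -0.9991
1.45 [43.29 14.   14.  ] [302. 278.]
1.5 [43.18 14.79 14.  ] [315. 278.]
1.55 [43.11 15.59 14.  ] [328. 279.]
```

View pics/w13.png

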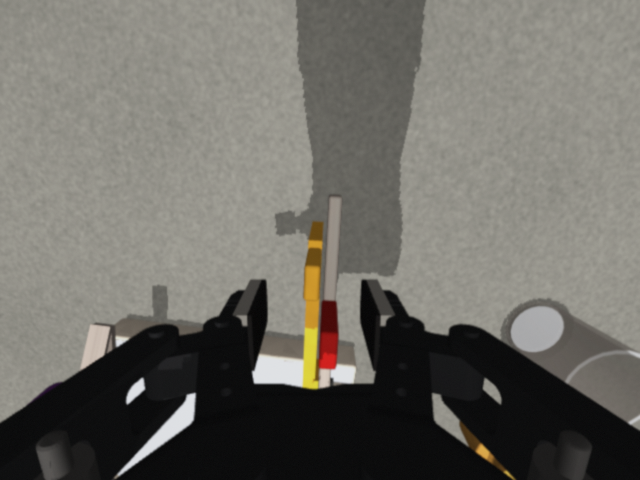

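jog_arm(
  motion=[
    [[1.1,0.1,-1,-2.5,50],[0,0,-2.5,0,50],[0,0,-2,0,50],[0,0,-0.5,0,50],[0,0,0,0,50]],
  ],
)

```text
clock: 16.35
tcp_pos: [0.4374, 0.1477, 0.1516]
eef_rot: [0.006, -0.051, 0.998, -0.021]
wrist_force: [0.2, -0.0, -0.4]
gripper_width: 0.0429
```

```bash
python3 - <<'E'
from h import *
st(); save('w14',env.read_camera('wrist')); i=env.camera_info('wrist')
for th in (1.45,1.5,1.55): print(th,np.round(S(POSE,gatept(th,.161,0,.14))*100,2),np.round(proj(i,S(POSE,gatept(th,.161,0,.166)))))
E
```

```text
t 16.35 tcp [43.74 14.77 15.16] sh(mm) [-154.9   80.1  151.6] yaw -174.2 yawsh -176.5 F [ 0.2 -0.  -0.4] w 42.9 j6 0.08 down -0.9991
1.45 [43.29 14.   14.  ] [292. 300.]
1.5 [43.18 14.79 14.  ] [311. 300.]
1.55 [43.11 15.59 14.  ] [331. 300.]
```

View pics/w14.png

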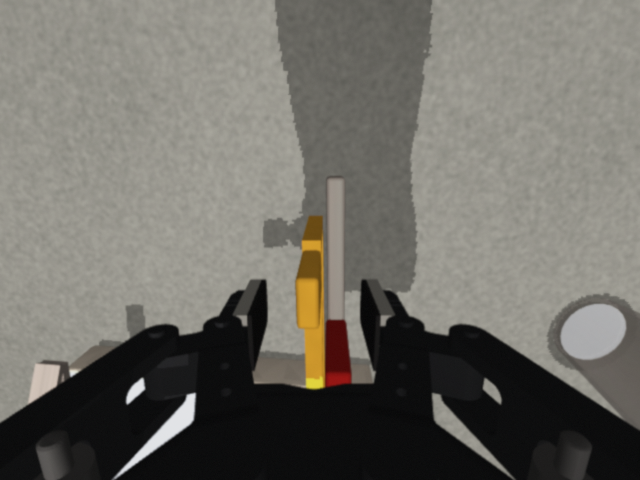

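jog_arm(
  motion=[
    [[-0.6,-0.1,-0.7,0,50],[0,0,0,0,20],[0,0,0,0,0],[0,0,0,0,0],[0,0,0,0,0],[0,0,0,0,0]],
  ],
  newtons=25,
)

```text
clock: 17.0
tcp_pos: [0.4326, 0.1473, 0.1462]
eef_rot: [0.008, -0.05, 0.999, -0.02]
wrist_force: [0.1, -0.4, -3.8]
gripper_width: 0.0097
```

```bash
cat > plang.py <<'E'
import sys
from h import *
o=st(); p=o['tcp_pos']
sh=S([0,0,-POSE[2]],p-np.array([POSE[0],POSE[1],0])); v=sh[:2]-np.array([0,.092])
th=np.arctan2(-v[0],-v[1]); r=np.hypot(*v); print('r',round(r,4),'th',round(th,3))
a1,n=float(sys.argv[1]),int(sys.argv[2]); q=p
for t in np.linspace(th,a1,n+1)[1:]:
    P=S(POSE,gatept(t,r,0,p[2])); print(round(t,2),np.round((P-q)*100,2).tolist()); q=P
print('twist/row',np.degrees((th-a1)/n),'ideal yawsh',-90-np.degrees(th))
E
python3 plang.py 0 16; python3 -c "
from h import *
save('w15',env.read_camera('wrist'))"
```

```text
t 17.0 tcp [43.26 14.73 14.62] sh(mm) [-159.8   80.   146.2] yaw -174.2 yawsh -176.6 F [ 0.1 -0.4 -3.8] w 9.7 j6 0.08 down -0.9991
r 0.1602 th 1.496
1.4 [0.24, -1.48, 0.0]
1.31 [0.38, -1.45, 0.0]
1.22 [0.51, -1.41, 0.0]
1.12 [0.64, -1.35, 0.0]
1.03 [0.77, -1.29, 0.0]
0.93 [0.88, -1.21, 0.0]
0.84 [0.99, -1.12, 0.0]
0.75 [1.09, -1.02, 0.0]
0.65 [1.18, -0.92, 0.0]
0.56 [1.26, -0.8, 0.0]
0.47 [1.33, -0.68, 0.0]
0.37 [1.39, -0.56, 0.0]
0.28 [1.44, -0.42, 0.0]
0.19 [1.47, -0.29, 0.0]
0.09 [1.49, -0.15, 0.0]
0.0 [1.5, -0.01, 0.0]
twist/row 5.35576341540955 ideal yawsh -175.6922146465528
```

View pics/w15.png

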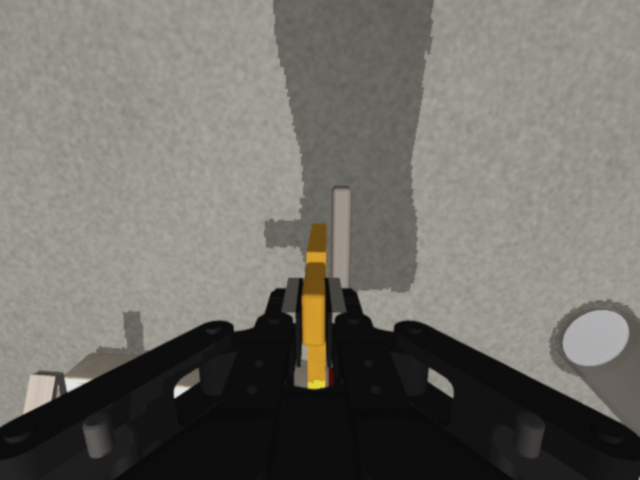

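The push plate is gripped, so I'm swinging the gate shut.

jog_arm(
  motion=[
    [[0.24,-1.45,0,5.4,0],[0.4,-1.45,0,5.4,0],[0.5,-1.4,0,5.4,0],[0.65,-1.35,0,5.4,0],[0.77,-1.3,0,5.4,0],[0.9,-1.2,0,5.4,0]],
  ],
)

```text
clock: 17.65
tcp_pos: [0.4671, 0.0639, 0.1462]
eef_rot: [0.013, -0.337, 0.941, -0.017]
wrist_force: [1.7, 1.2, -3.5]
gripper_width: 0.0095
```

```bash
python3 plang.py 0.3 6
```

```text
t 17.65 tcp [46.71  6.39 14.62] sh(mm) [-128.7   -4.7  146.2] yaw -140.6 yawsh -142.9 F [ 1.7  1.2 -3.5] w 9.5 j6 -0.71 down -0.9991
r 0.161 th 0.926
0.82 [1.13, -1.24, 0.0]
0.72 [1.25, -1.12, 0.0]
0.61 [1.36, -0.98, 0.0]
0.51 [1.46, -0.84, 0.0]
0.4 [1.54, -0.68, 0.0]
0.3 [1.6, -0.52, 0.0]
twist/row 5.980488782568767 ideal yawsh -143.0716665493373
```

jog_arm(
  motion=[
    [[1.13,-1.25,0,6,0],[1.25,-1.1,0,6,0],[1.35,-1.0,0,6,0],[1.45,-0.85,0,6,0],[1.5,-0.7,0,6,0],[1.6,-0.5,0,6,0]],
  ],
)

```text
clock: 18.25
tcp_pos: [0.5535, 0.0089, 0.1462]
eef_rot: [0.02, -0.62, 0.784, -0.009]
wrist_force: [1.5, 3.2, -0.6]
gripper_width: 0.0097
```

```bash
python3 plang.py 0.0 4; python3 -c "
from h import *
save('w16',env.read_camera('wrist'))"
```

```text
t 18.25 tcp [55.35  0.89 14.62] sh(mm) [-44.6 -63.2 146.2] yaw -103.3 yawsh -105.6 F [ 1.5  3.2 -0.6] w 9.7 j6 -1.48 down -0.999
r 0.1615 th 0.28
0.21 [1.11, -0.23, 0.0]
0.14 [1.12, -0.15, 0.0]
0.07 [1.13, -0.07, 0.0]
0.0 [1.13, 0.01, 0.0]
twist/row 4.004477419947338 ideal yawsh -106.01790967978935
```

View pics/w16.png

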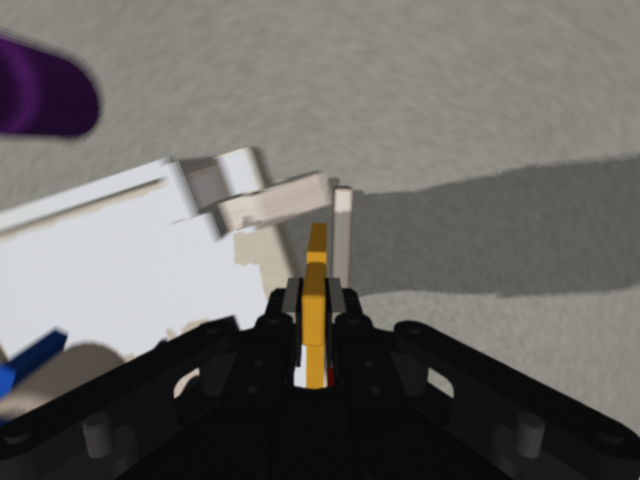

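jog_arm(
  motion=[
    [[1.1,-0.2,0,4,0],[1.1,-0.15,0,4,0],[1.1,-0.07,0,4,0]],
  ],
)

```text
clock: 18.6
tcp_pos: [0.5888, 0.0043, 0.1462]
eef_rot: [0.021, -0.702, 0.711, -0.006]
wrist_force: [0.1, 3.1, -1.0]
gripper_width: 0.0099
```

```bash
python3 plang.py 0.0 1; python3 -c "
from h import *
save('w17',env.read_camera('wrist'))"
```

```text
t 18.6 tcp [58.88  0.43 14.62] sh(mm) [ -9.5 -69.3 146.2] yaw -90.7 yawsh -93.0 F [ 0.1  3.1 -1. ] w 9.9 j6 -1.7 down -0.999
r 0.1616 th 0.059
0.0 [0.95, 0.01, 0.0]
twist/row 3.386917493956412 ideal yawsh -93.38691749395642
```

View pics/w17.png

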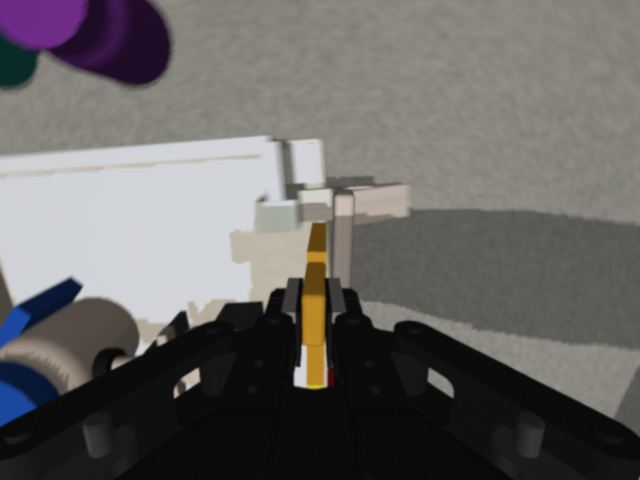

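jog_arm(
  motion=[
    [[0.5,0,0,2,0],[0.5,0,0,1.5,0],[0.4,0,0,0,0],[0.3,0,0,0,0]],
  ],
)

```text
clock: 19.05
tcp_pos: [0.6006, 0.0045, 0.1461]
eef_rot: [-0.016, 0.724, -0.69, 0.001]
wrist_force: [-9.0, -0.2, 7.0]
gripper_width: 0.01
```

```bash
python3 plang.py 0.0 1; python3 -c "
from h import *
save('w18',env.read_camera('wrist'))"
```

```text
t 19.05 tcp [60.06  0.45 14.61] sh(mm) [  2.3 -69.6 146.1] yaw -87.2 yawsh -89.5 F [-9.  -0.2  7. ] w 10.0 j6 -1.76 down -0.9995
r 0.1616 th -0.014
0.0 [-0.23, -0.01, 0.0]
twist/row -0.8007307091529986 ideal yawsh -89.199269290847
```

View pics/w18.png

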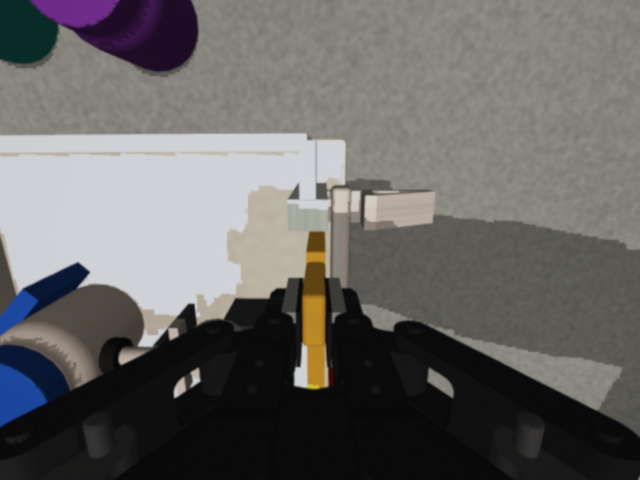

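The gate is on its stop and the bar end is behind the lip. A gentle pull will show whether the latch holds.

jog_arm(
  motion=[
    [[-0.3,0,0,0,0],[-0.4,0,0,0,0],[-0.4,0,0,0,0],[-0.4,0,0,0,0]],
  ],
)

```text
clock: 19.5
tcp_pos: [0.5959, 0.0042, 0.1464]
eef_rot: [-0.024, 0.722, -0.691, 0.009]
wrist_force: [13.6, 1.9, -11.6]
gripper_width: 0.0094
```

```bash
python3 plang.py 0.0 1; python3 -c "
from h import *
save('w19',env.read_camera('wrist'))"
```

```text
t 19.5 tcp [59.59  0.42 14.64] sh(mm) [ -2.5 -69.6 146.4] yaw -87.4 yawsh -89.8 F [ 13.6   1.9 -11.6] w 9.4 j6 -1.76 down -0.9987
r 0.1616 th 0.015
0.0 [0.25, 0.01, 0.0]
twist/row 0.8765405532796054 ideal yawsh -90.87654055327961
```

View pics/w19.png

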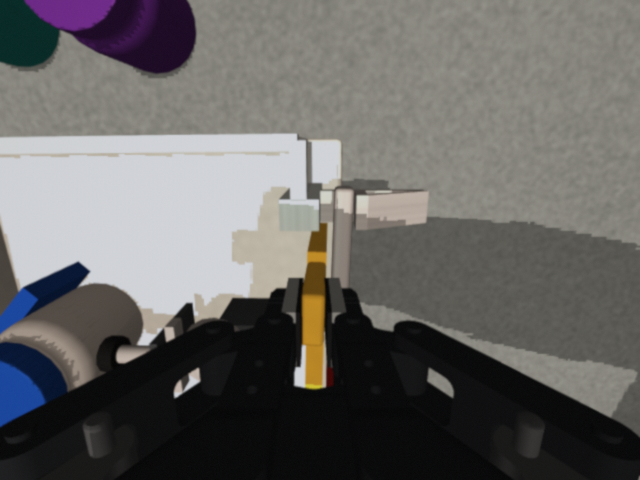

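It resists with 13.6 N after about 5 mm of play, so the latch is in its catch. I'll centre the gate, release and retreat.

jog_arm(
  motion=[
    [[0.3,0,0,0,0],[0,0,0,0,50],[0,0,0,0,50],[0,0,0,0,50],[0,0,2,0,50],[0,0,3,0,50],[0,0,3,0,50],[-1,-1,2,0,50],[-3,-3,0,0,50],[-3,-3,0,0,50]],
  ],
)

```text
clock: 20.55
tcp_pos: [0.5284, -0.0655, 0.2504]
eef_rot: [-0.024, 0.724, -0.69, 0.011]
wrist_force: [-0.5, -0.6, -0.7]
gripper_width: 0.0424
```

jog_arm(
  motion=[
    [[-3,-4,0,0,50],[-3,-4,0,0,50],[-2,-4,0,0,50],[0,-4,0,0,50],[0,-3,0,0,50],[0,0,0,0,50]],
  ],
)

```text
clock: 21.15
tcp_pos: [0.4407, -0.2629, 0.2542]
eef_rot: [-0.023, 0.723, -0.691, 0.015]
wrist_force: [0.2, 0.8, -0.9]
gripper_width: 0.0425
```

```bash
python3 - <<'E'
from h import *
st(); a=env.read_camera('scene'); save('s20',a[180:400,200:460].repeat(3,0).repeat(3,1)[:600]); t=env.read_camera('top'); save('t20',t[90:300,190:430].repeat(3,0).repeat(3,1)[:600])
t0=cv2.cvtColor(cv2.imread('pics/top0.png'),cv2.COLOR_BGR2RGB)
it,isc=env.camera_info('top'),env.camera_info('scene')
for n,p in [('tab',gatept(0,.112,.013,.168)),('plate',gatept(0,.161,0,.166)),('knob',knob(2.79,.16))]: print(n,np.round(proj(it,S(POSE,p)),1),np.round(proj(isc,S(POSE,p)),1))
save('t20f',t)
E
```

```text
t 21.15 tcp [ 44.07 -26.29  25.42] sh(mm) [-168.3 -330.3  254.2] yaw -87.4 yawsh -89.7 F [ 0.2  0.8 -0.9] w 42.5 j6 -2.34 down -0.9985
tab [296.8 258.5] [349.8 219. ]
plate [320.3 251.9] [326.5 221.9]
knob [249.7 236. ] [393.4 245.4]
```

View pics/s20.png

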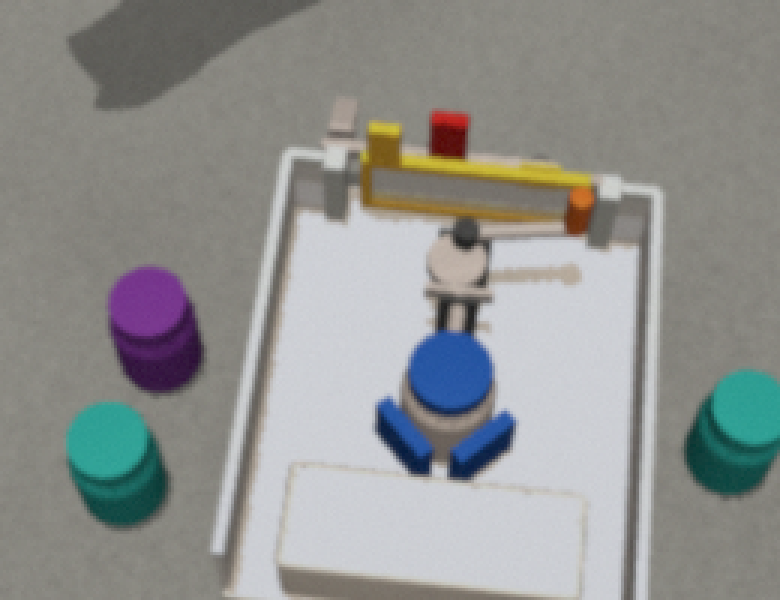

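View pics/t20.png

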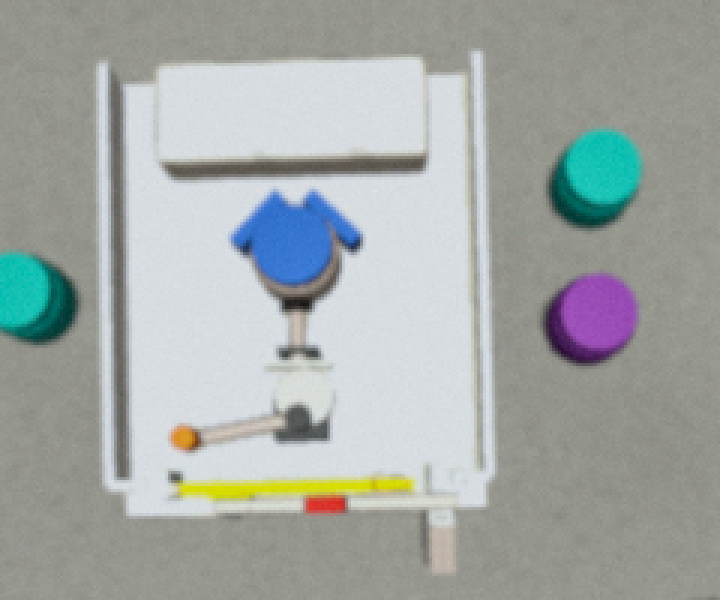

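View pics/t20f.png

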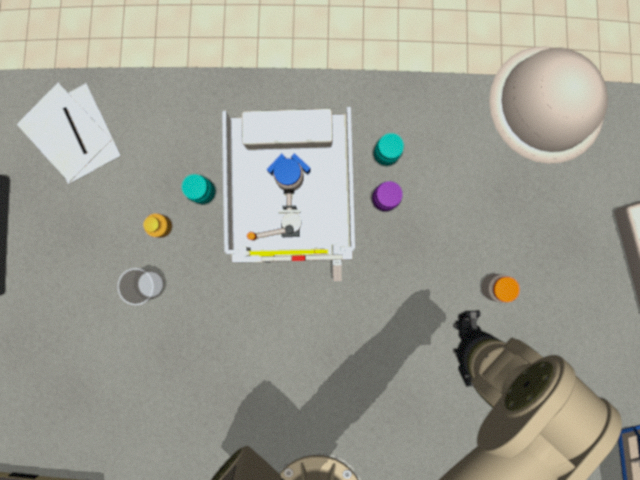

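```bash
python3 -c "
from h import *
st(); print(env.sign_off())"
```

```text
t 21.25 tcp [ 44.07 -25.99  25.42] sh(mm) [-168.2 -327.2  254.2] yaw -87.2 yawsh -89.6 F [-0.2 -0.  -0.8] w 42.7 j6 -2.34 down -0.9985
the job is handed in; nothing more can be done
None
```

The jar is clamped and the gate is shut and latched; I handed the job in at 21.3 s of the 72 s allowed.

- **Gate opened:** I gripped the red tab, lifted the bar about 0.25 rad and swung the gate to about 1.5 rad, then set the bar down.
- **Clamp swung over:** I took the orange knob along its arc to about 2.79 rad. A nudge there met the stop at about 17 N, and the knob stayed in place after release.
- **Gate shut:** I gripped the yellow push plate and swung the gate shut until it met its stop. A test pull then gave about 5 mm of play and held at 13.6 N, so the bar is in its catch.

The last pictures show:
- The latch tab is back at its starting place.
- The jar is upright in the V block with the pad on it.
- The beaker, weight, spare jar and look-alikes are where they started, and the arm is clear of everything.

No check failed. In the last top picture the knob sat about 1.5 pixels from where 2.79 rad predicts, which is within the calibration error.

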